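# Reset the sample stage against its stop and bring the dial back up to its mark

## Task

The dial of the sample stage has been left past its mark. Using only the crank, wind it back anticlockwise, past the mark, until you feel the slide come to rest gently on the stop's spring plunger without ramming it, then wind clockwise so that all the backlash is taken up and stop with the long line on the dial at the index pointer and the slide's pointer at the long line of its scale. Let go of the crank there and leave the things standing round the stage alone.

Things in the scene. Friction and masses are not known exactly. Their poses are not given: they have to be found in the camera images.
- stage: grey hand-cranked sample stage fixed to the bench: base plate 215 mm deep (its x, from -135 to +80 mm) by 240 mm wide (its y); origin on the bench, its x away from the robot at zero yaw, its y to the left. The horizontal crank wheel is in front (-x), behind it a rail along y with the slide, the stop at the rail's left end. All except the crank knob is below 75 mm
- wheel_axis (a point): point on the vertical axis of the crank wheel (disc 116 mm across, top at 66 mm, hub up to 71 mm), 92 mm above the bench, at the middle height of the knob; stage coordinates (-60, 0, 92) mm
- crank: the aluminium crank wheel, 116 mm across, top 66 mm above the bench, origin on its axis at its underside. Backlash: on reversing, it turns freely by 0.35 rad (about 1 N at the knob) before the slide follows; then it takes about 5 N at the knob. Both stay where left (a pressed plunger may push the slide back 1 to 6 mm). Dial and slide are at their marks together only if the crank was last turned clockwise
- crank_knob (a point): middle of the crank's upright black knob, a free-spinning round handle 16 mm across, from 68 to 110 mm above the bench (this point at 92 mm), 42 mm from the wheel axis, opposite the dial's long line. It goes round with the wheel, up to 1.3 rad to the right and 1.8 rad to the left of straight behind the axis (stage +x), where it stands when the dial is at its mark
- dial_line (a point): outer end of the one long black radial line on the crank wheel's top, 55 mm from the wheel axis, 66 mm above the bench; turns with the crank. It starts 0.2 to 1.3 rad clockwise of the index pointer
- index_mark (a point): point on the stage just under the tip of the fixed index pointer (dark tongue on a post in front of the wheel, 73 mm high), 55 mm from the wheel axis straight in front of it (stage -x); dial_line coincides with it when the dial is at its mark
- slide: aluminium slide on the rail, table 50 x 60 mm, top 46 mm above the bench, with a glass plate. Its origin coincides with the stage's when it is at its long scale line. Moved by the crank through rack and pinion, 20 mm per radian: clockwise (from above) to the right (stage -y), anticlockwise to the left, to the stop. Do not push it by hand
- slide_line (a point): tip of the small dark pointer at the back edge of the slide, 26 mm above the bench
- scale_line (a point): long line of the scale behind the slide, fixed on the stage; slide_line coincides with it when the slide is at its mark; axes as the stage's, the slide moves along y
- stop: dark stop bracket 50 x 18 x 40 mm fixed across the left (+y) end of the rail, origin under its middle, at stage (30, 99, 14) mm. It holds a steel stop screw with a sprung plunger, 8 mm thick, that points right, towards the slide. The screw's setting differs from day to day: the slide meets the plunger 8 to 22 mm left of its long scale line (crank 0.4 to 1.1 rad, plus the backlash, anticlockwise of the mark)
- plunger_line (a point): point of the bracket on the plunger's centre line, 38 mm above the bench (does not move with the screw or plunger). The plunger gives at 6 N from the slide and gains 6 N per mm: at the knob the force rises by about 3 N on touching, then by 1.4 N per mm of knob travel. It must not take more than 42 N (6 mm; about 24 N at the knob with the friction); hard end at 11 mm
- beaker: small empty glass beaker 60 mm across, 67 mm high, standing left of the stage; bystander
- stopper: grey rubber stopper 34 mm across, 24 mm high, standing right of the crank wheel; bystander
- jar: small jar with a pale lid, 56 mm across, 63 mm high, standing right of the stage; bystander

How it is judged:
On the way, in this order (a step that is already met when the one before it is completed fails the run):
1. the slide has been wound back on to the stop and rests against its plunger (contact force between slide and stop above 5 N), for 0.2 s.
2. the dial has been brought up clockwise to its mark with the backlash taken up (horizontal distance between dial_line and index_mark below 0.0035 m and y of slide_line in the frame of scale_line between -0.002 and 0.002 m), for 0.2 s.
At the end, for the whole second after the job is handed in: The dial's long line is within 3.5 mm of the index mark and the slide's pointer within 2 mm of the long scale line (backlash taken up clockwise), crank and slide at rest, crank released (all of step 2 and linear speed of slide below 0.005 m/s); the robot touches nothing.
It fails at once if the slide rammed into the stop (more than 42 N on the plunger) (contact force between slide and stop above 42 N).
It fails at once if the slide pushed by the robot instead of by its crank (contact force between the arm and slide above 2 N).
It fails at once if the slide pushed by the fingers instead of by its crank (contact force between the fingers and slide above 2 N).
It fails at once if a bystander shifted by more than 15 mm (distance of any of beaker, stopper, jar from where it was at the start of the episode above 0.015 m).
It also fails if it takes over 69 s, if anything falls off the work surface, if the arm or the gripper's body presses on something with over 40 N, if the wrist force passes 120 N, or if a joint passes its speed limit or range.

## Robot

A 7-joint arm with a two-finger parallel gripper is mounted at the origin on a cart in front of the work surface, level with it; the furniture and walls round the work are solid. World frame = base frame: x ahead of the robot, y to its left, z up, the work surface at z = 0. Lengths are in m, angles in rad, forces in N, time in s.
With the tool pointing down it reaches from about 0.425 to 0.925 m from the base axis. Payload 6.8 kg.
Tool frame: the origin (TCP) lies at the very end of the fingers, on their centre line; the grasp point (between the pads) lies 19 mm behind it; z points along the fingers, y is the line along which they close (so a half turn about z gives the same grasp; the last joint's range is limited). The gripper opens to 85 mm and grips with 20 to 120 N. Pads are 22 mm wide; open, the fingers measure 114 mm over their backs; the gripper's body (76 mm by 85 mm) begins 54 mm behind the grasp point. The pads swing forward as they close: fully open they stand 13 mm farther back than shut.
Start: joints at [1.017, 0.477, 0.022, 1.555, -0.011, 1.109, -0.083], TCP at [0.291, -0.609, 0.231] pointing down, gripper open.
Joint ranges: [-2.96, 2.96], [-0.34, 2.1], [-1.41, 1.46], [0.24, 2.44], [-1.37, 4.51], [0.17, 1.92], [-2.96, 2.96]. Speed limits (rad/s): [2.39, 2.39, 3.14, 3.14, 3.14, 3.14, 3.14].

## Interface

Orientations are given as a unit quaternion [w, x, y, z].
In Python, from station import bot gives the robot as it stands.
- The arm moves only by the tool apply_moves, never from a script. Its argument "deltas" is a list of rows, each a list of 3 entries, a list of its own where there are three numbers: the closure, from 0 (fully open) to 1 (shut), then the shift along the tool's x, y, z in units of 0.2 m (1.0 is 0.2 m), then the turn about the tool's z in units of 2 pi rad (1.0 is 2 pi rad). A call has 1 to 12 rows; each row is the pose to reach, as a shift and turn from the pose commanded when the call began, along the tool's axes at that moment, turning the shorter way round; what a row does not reach only later rows make up. A row lasts 1/10 s, in which the tool goes at most 50 mm and 8.59 degrees, less where a joint would pass 70% of its speed; a pose out of reach is approached as far as the arm can. A call with a number of a shift or a turn outside -1 to 1 is refused whole. A call with a gripper value outside its range is refused whole. The fingers move at their own pace and stop on an object; "squeeze" is the grip in N (left out, the last holds). Time passes only in rows, so rows that repeat a pose let the fingers close. It gives the time, the measured TCP pose, the force, the opening and the grip force at its end, in the units of the state.
- bot.get_obs(): the state, without advancing time (a new reading comes with each control period).
- bot.read_camera(name): name is "side" or "top" or "wrist"; returns a dict with "color" (400x640x3 uint8, red, green, blue), "intrinsics" (3x3 intrinsics, pixels), "pose" (4x4, takes a point from camera to world coordinates); the wrist camera has in their place "hand_eye" (4x4, takes a point from camera to tool coordinates, whose origin is the TCP and whose axes are the flange's). Camera axes: x right, y down, z forward; pixel columns grow to the right and rows downward; lengths in m; the calibration is good to about 2 mm. The wrist camera is an equidistant fisheye: a pixel r from the principal point sees the ray r / f radians off the axis. A picture is of the moment at which its call begins: read the wrist's pose just before it. There is no depth.
- bot.hand_in(): hands the job in; it is judged then, once.
Trained networks look in a picture, given as the dict that the camera call returned (one of the last four; its "shot" number tells which), for a name from the list of things; names that differ only in an ending like _2 or _b are one class to them, and where a whole thing is asked for, a point or a joint stands for the part that bears it (a point fixed in the world has none). Each returns a list of dicts, best first, with "confidence" (0 to 1); they miss things now and then, are a little off and sometimes report something else, mostly with a low value. They report only what shows in the picture. A call takes as long as a camera call.
- bot.look_for(picture, target): "point" ([x, y, z] in m, in world coordinates, good to about 4 mm: the middle of the surface that is visible of it).
The state is a dict: "t": time; "q": joint angles; "joint_vel": joint speeds; "joint_torque": joint torques, N m; "eef_pos": TCP position; "tool_rot": TCP orientation; "contact_force": force on the tool from outside, world axes, zero at the start; "torque": the same for the moment, N m; "gripper_width": opening from 0.0 (shut) to 1.0 (fully open); "grasp_force": force on a finger pad.
Only numpy, scipy, OpenCV 4.12 (cv2) and the standard library are available. Lean on these libraries where they do the work, as an engineer would, in place of code of your own. Each camera call takes 0.05 s, during which the arm holds its last target. There are 200 camera calls.

## Working session

There is one attempt and no reset: what is moved stays moved. The work goes in short steps, Python scripts to look and compute and a tool call to move; the robot and the scene stay as the last step left them, time stands still between calls to the robot, and variables do not carry over. Pictures are saved under pics/ and viewed, at most 10 in all, crops included, and the job is handed in when it is done.

Besides the shell and the picture viewer there is one more tool, called after "Request:" as name(argument=value, ...) on one line, values as JSON. apply_moves: Moves the arm, as the interface text tells. Its arguments: {"type":"object","properties":{"deltas":{"type":"array","items":{"type":"array"}},"squeeze":{"type":"number"}},"required":["deltas"]}

```bash
mkdir -p pics; ls
cat > h.py <<'E'
import numpy as np, cv2
from station import bot
def save(p,n): cv2.imwrite('pics/'+n, p['color'][:,:,::-1])
def proj(p,X):
    T=np.linalg.inv(p['pose']); c=T[:3,:3]@X+T[:3,3]; u=p['intrinsics']@c; return u[:2]/u[2]
E
python3 - <<'E'
from h import *
o=bot.get_obs(); print(o['t'],o['eef_pos'],o['tool_rot'],o['contact_force'],o['gripper_width'])
for c in('top','side'):
    p=bot.read_camera(c); save(p,c+'0.png'); print(c,p['pose'].round(3).tolist(),p['intrinsics'].round(1).tolist())
    for n in('stage','crank','crank_knob','dial_line','index_mark','wheel_axis','slide','slide_line','scale_line','stop','plunger_line','beaker','stopper','jar'):
        r=bot.look_for(p,n); print(n,[(np.round(d['point'],4).tolist(),round(d['confidence'],2),proj(p,np.array(d['point'])).round().tolist()) for d in r[:2]])
E
```

```text
pics
0.0 [ 0.29078138 -0.60850964  0.23034001] [-8.52674657e-04  9.75254975e-01  2.21081274e-01 -2.77080869e-04] [0.68085841 0.47505663 0.38799539] 0.9989189026974332
top [[0.022, -0.997, 0.076, 0.471], [-1.0, -0.022, 0.004, 0.043], [-0.002, -0.076, -0.997, 1.217], [0.0, 0.0, 0.0, 1.0]] [[485.0, 0.0, 323.7], [0.0, 485.0, 207.0], [0.0, 0.0, 1.0]]
stage [([0.5338, -0.0717, 0.0149], 0.89, [371.0, 220.0]), ([0.5854, -0.086, 0.0481], 0.54, [379.0, 198.0])]
crank [([0.5033, -0.0793, 0.065], 0.96, [376.0, 232.0])]
crank_knob [([0.5029, -0.0782, 0.0654], 0.64, [376.0, 232.0]), ([0.5817, 0.0253, 0.0521], 0.41, [333.0, 198.0])]
dial_line [([0.5039, -0.0786, 0.0661], 0.55, [376.0, 231.0])]
index_mark [([0.5354, -0.0709, 0.0177], 0.98, [371.0, 219.0])]
wheel_axis [([0.5358, -0.073, 0.0091], 0.97, [372.0, 219.0])]
slide [([0.5876, -0.0776, 0.0486], 0.72, [376.0, 197.0])]
slide_line [([0.5113, 0.1121, 0.0025], 0.6, [297.0, 227.0]), ([0.5847, -0.088, 0.0471], 0.58, [380.0, 198.0])]
scale_line [([0.5303, -0.0732, 0.0127], 0.66, [372.0, 221.0])]
stop [([0.5826, 0.023, 0.0528], 0.58, [334.0, 198.0])]

[... 863 characters left out ...]
 253.0])]
wheel_axis [([0.5339, -0.1146, 0.0233], 0.81, [317.0, 274.0])]
slide [([0.5901, -0.0993, 0.0431], 0.63, [345.0, 258.0])]
slide_line [([0.5849, -0.0984, 0.0477], 0.74, [342.0, 257.0])]
scale_line [([0.5337, -0.112, 0.0178], 0.72, [317.0, 275.0]), ([0.5091, -0.0929, 0.0626], 0.45, [303.0, 253.0])]
stop [([0.5796, 0.0177, 0.0442], 0.83, [330.0, 219.0])]
plunger_line [([0.5844, 0.0159, 0.0436], 0.68, [332.0, 220.0])]
beaker [([0.519, 0.0925, 0.0407], 0.74, [297.0, 201.0]), ([0.6066, -0.2545, 0.0557], 0.35, [372.0, 318.0])]
stopper [([0.5142, -0.241, 0.0236], 0.57, [316.0, 330.0])]
jar [([0.6059, -0.2565, 0.0541], 0.86, [372.0, 320.0]), ([0.5876, -0.1031, 0.0471], 0.53, [344.0, 259.0])]
```

Run:
```python
import cv2
a=cv2.imread('pics/top0.png')[150:290,270:460]; b=cv2.imread('pics/side0.png')[180:340,240:420]
cv2.imwrite('pics/topc.png',cv2.resize(a,None,fx=4,fy=4,interpolation=cv2.INTER_CUBIC)); cv2.imwrite('pics/sidec.png',cv2.resize(b,None,fx=3.7,fy=3.7,interpolation=cv2.INTER_CUBIC))
```

```text
(no output)
```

View pics/topc.png

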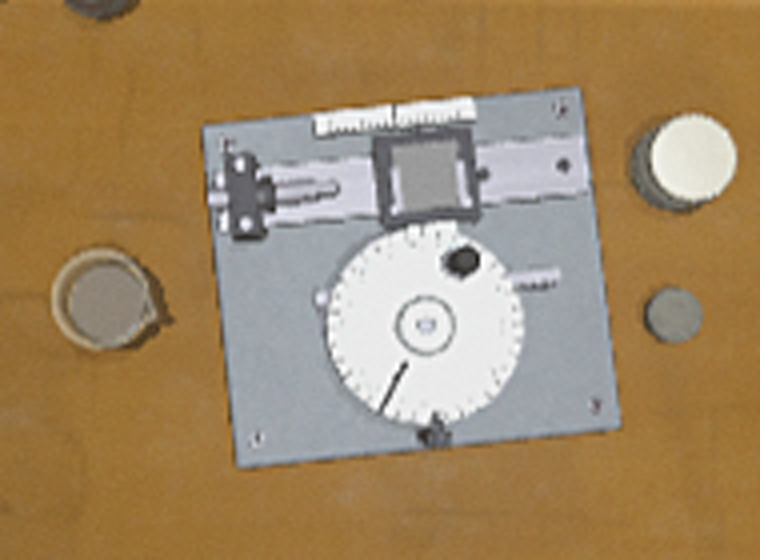

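View pics/sidec.png

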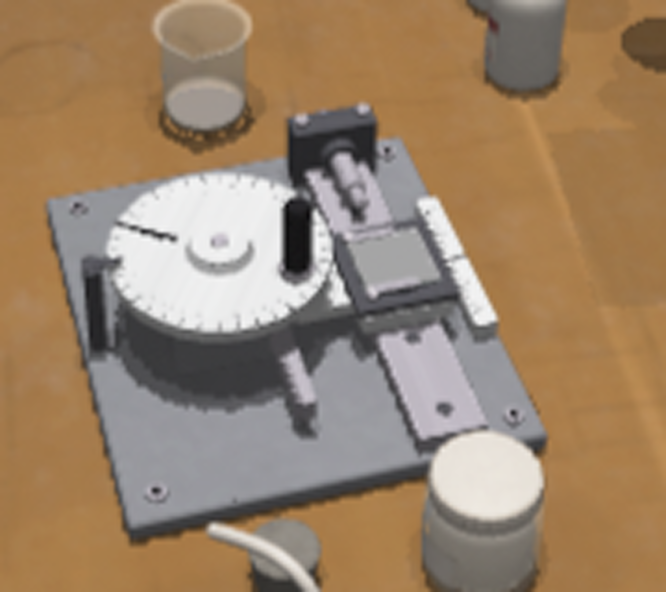

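Top crop: hub (427,325), long line's outer end (381,411), index tip (433,420), knob top (463,260), and plate corners at (203,127), (580,88), (620,427), (238,466). In the side crop the hub is at (219,241), the knob runs from (297,202) to (296,272), and the long line's end is at (115,222). The knob stands back-right, which matches the dial being clockwise of its mark.

```bash
cat >> h.py <<'E'
def ray(p,u):
    R=p['pose'][:3,:3]; d=R@(np.linalg.inv(p['intrinsics'])@[u[0],u[1],1]); return p['pose'][:3,3],d
def onplane(p,u,z):
    o,d=ray(p,u); return o+d*(z-o[2])/d[2]
def tri(rays):
    A=0;b=0
    for o,d in rays:
        d=d/np.linalg.norm(d); M=np.eye(3)-np.outer(d,d); A=A+M; b=b+M@o
    return np.linalg.solve(A,b)
E
python3 - <<'E'
from h import *
t=bot.read_camera('top'); s=bot.read_camera('side')
T=lambda x,y:(x/4+270-.4,y/4+150-.4); S=lambda x,y:(x/3.7+240-.4,y/3.7+180-.4)
for n,a,b in (('hub',(427,325),(219,241)),('knobtop',(463,259),(297,200)),('line',(381,411),(115,222)),):
    print(n,tri([ray(t,T(*a)),ray(s,S(*b))]).round(4))
ax=onplane(t,T(427,325),.071); print('hub top',ax, 'side',onplane(s,S(219,241),.071))
print('knob', onplane(t,T(463,259),.110),onplane(s,S(297,202),.110))
print('line',onplane(t,T(381,411),.066),onplane(s,S(115,222),.066),'idx',onplane(t,T(433,420),.073))
print('wheel c top',onplane(t,T(426,324),.066))
C=[onplane(t,T(*c),z)[:2] for c,z in zip([(203,127),(580,88),(620,427),(238,466)],[.014]*4)]
C=np.array(C);print(C.round(4)); print([np.linalg.norm(C[i]-C[i-1]).round(4) for i in range(4)])
v=(C[0]-C[1])+(C[3]-C[2]); w=C[0]+C[1]-C[2]-C[3]
print('yaw',np.arctan2(-v[0],v[1]),np.arctan2(w[1],w[0]),'plate mid',C.mean(0))
E
```

```text
hub [ 0.5041 -0.0782  0.071 ]
knobtop [ 0.5415 -0.0943  0.1092]
line [ 0.4526 -0.0523  0.067 ]
hub top [ 0.50489781 -0.07829705  0.071     ] side [ 0.50328925 -0.07820135  0.071     ]
knob [ 0.5418951  -0.09420198  0.11      ] [ 0.54078551 -0.09656742  0.11      ]
line [ 0.45368791 -0.0523807   0.066     ] [ 0.45152036 -0.05119123  0.066     ] idx [ 0.44921749 -0.08238743  0.073     ]
wheel c top [ 0.5056229  -0.07822553  0.066     ]
[[ 0.627   0.0572]
 [ 0.6567 -0.1778]
 [ 0.4463 -0.2042]
 [ 0.4172  0.0308]]
[np.float64(0.2114), np.float64(0.2369), np.float64(0.212), np.float64(0.2369)]
yaw 0.12464389254378327 0.12481841146037828 plate mid [ 0.53680055 -0.07350034]
```

Request:
apply_moves(deltas=[[0,[0.745,-0.59,0],0],[0,[0.745,-0.59,0],0],[0,[0.745,-0.59,0],0],[0,[0.745,-0.59,0],0],[0,[0.745,-0.59,0],0]])

```text
t: 2.1
eef_pos: [0.3788, -0.4322, 0.2316]
tool_rot: [-0.001, 0.974, 0.226, 0.001]
contact_force: [0.3, -0.7, -0.2]
gripper_width: 1.003
grasp_force: 0.0
```

Request:
apply_moves(deltas=[[0,[0.745,-0.59,0],0],[0,[0.745,-0.59,0],0],[0,[0.745,-0.59,0],0],[0,[0.745,-0.59,0],0],[0,[0.745,-0.59,0],0]])

```text
t: 2.6
eef_pos: [0.4614, -0.2619, 0.2317]
tool_rot: [-0.001, 0.974, 0.226, 0.001]
contact_force: [0.6, -1.2, 0.1]
gripper_width: 1.003
grasp_force: 0.0
```

Request:
apply_moves(deltas=[[0,[0.745,-0.59,0.15],0.138],[0,[0.745,-0.59,0.15],0.138],[0,[0.745,-0.59,0.15],0.138],[0,[0.745,-0.59,0.15],0.138],[0,[0.745,-0.59,0.15],0.138],[0,[0.745,-0.59,0.15],0.138],[0,[0.745,-0.59,0.15],0.138],[0,[0.745,-0.59,0.15],0.138],[0,[0.745,-0.59,0.15],0.138]])

```text
t: 3.5
eef_pos: [0.5416, -0.0981, 0.2014]
tool_rot: [0.0, 0.978, -0.209, 0.0]
contact_force: [-0.5, -0.4, 0.2]
gripper_width: 1.004
grasp_force: 0.0
```

```bash
cat >> h.py <<'E'
from scipy.spatial.transform import Rotation as Ro
def tool():
    o=bot.get_obs(); q=o['tool_rot']; return o,o['eef_pos'],Ro.from_quat(np.roll(q,-1)).as_matrix()
def wrist():
    o,P,R=tool(); w=bot.read_camera('wrist'); T=np.eye(4);T[:3,:3]=R;T[:3,3]=P; w['T']=T@w['hand_eye']; return w
def wray(w,u):
    K=w['intrinsics']; a=(u[0]-K[0,2])/K[0,0]; b=(u[1]-K[1,2])/K[1,1]; r=np.hypot(a,b)+1e-12
    return w['T'][:3,3],w['T'][:3,:3]@np.array([a/r*np.sin(r),b/r*np.sin(r),np.cos(r)])
def wplane(w,u,z):
    o,d=wray(w,u); return o+d*(z-o[2])/d[2]
def wproj(w,X):
    T=np.linalg.inv(w['T']); c=T[:3,:3]@X+T[:3,3]; r=np.arctan2(np.hypot(c[0],c[1]),c[2]); K=w['intrinsics']; e=c[:2]/(np.linalg.norm(c[:2])+1e-12)
    return np.array([K[0,2]+K[0,0]*r*e[0],K[1,2]+K[1,1]*r*e[1]])
A=np.array([.5042,-.0780]); YAW=.1247
def delta(xyz,yaw):
    "tool shift (units .2 m) and turn (units 2pi) to world xyz with tool-x heading yaw"
    o,P,R=tool(); y0=np.arctan2(R[1,0],R[0,0]); d=R.T@(np.array(xyz)-P)/.2
    t=-((yaw-y0+np.pi)%(2*np.pi)-np.pi)/(2*np.pi); return d.round(3),round(t,4)
E
python3 - <<'E'
from h import *
o,P,R=tool(); print(o['t'],P,R.round(3).tolist(),o['q'].round(2),o['contact_force'])
w=wrist(); save(w,'w1.png')
print(w['intrinsics'],w['hand_eye'].round(3).tolist())
for n,X in (('axis',[*A,.071]),('knobtop',[.5414,-.0948,.11])): print(n,wproj(w,np.array(X)).round())
print(delta([.5414,-.0948,.08],-.424))
E
```

```text
3.5 [ 0.54162832 -0.09808976  0.20143415] [[0.913, -0.408, 0.0], [-0.408, -0.913, -0.0], [0.0, 0.0, -1.0]] [ 0.14  0.31 -0.09  1.88  0.04  0.95 -1.96] [-0.46307094 -0.36640097  0.22323329]
[[309.70691629   0.         324.39081661]
 [  0.         309.70691629 202.52139098]
 [  0.           0.           1.        ]] [[-0.0, -0.946, -0.325, 0.083], [1.0, -0.0, 0.001, 0.001], [-0.001, -0.325, 0.946, -0.142], [0.0, 0.0, 0.0, 1.0]]
axis [320. 234.]
knobtop [319. 208.]
(array([-0.008, -0.014,  0.607]), np.float64(0.0006))
```

View pics/w1.png

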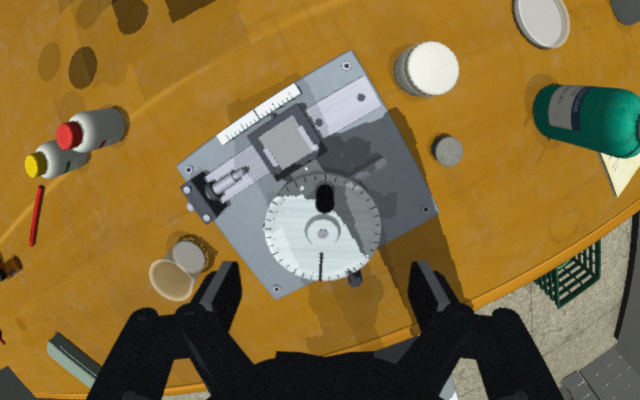

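The wrist view shows the hub at (323,233) and the knob top near (325,207). Both are about 3 mm right of the prediction, and the tool already stands there. I'll descend straight and grip.

Request:
apply_moves(deltas=[[0,[0,0,0.2],0],[0,[0,0,0.4],0],[0,[0,0,0.6],0],[0,[0,0,0.607],0],[0,[0,0,0.607],0]], squeeze=30)

```text
t: 4.05
eef_pos: [0.5415, -0.0973, 0.0801]
tool_rot: [0.0, 0.978, -0.209, -0.001]
contact_force: [-0.3, -0.6, 0.1]
gripper_width: 1.001
grasp_force: 0.0
```

Request:
apply_moves(deltas=[[1,[0,0,0],0],[1,[0,0,0],0],[1,[0,0,0],0],[1,[0,0,0],0],[1,[0,0,0],0],[1,[0,0,0],0],[1,[0,0,0],0],[1,[0,0,0],0],[1,[0,0,0],0],[1,[0,0,0],0]])

```text
t: 5.05
eef_pos: [0.5422, -0.097, 0.0804]
tool_rot: [0.0, 0.978, -0.209, 0.0]
contact_force: [-1.0, -0.6, 6.5]
gripper_width: 0.173
grasp_force: 29.4
```

```bash
cat >> h.py <<'E'
R0=.042
def arc(angs,z=.08,r=R0,A=A,n0=None):
    "rows for world knob angles"
    for a in angs: print(round(a,3),*delta([A[0]+r*np.cos(a),A[1]+r*np.sin(a),z],a))
def st():
    o,P,R=tool(); v=P[:2]-A; a=np.arctan2(v[1],v[0]); f=o['contact_force']
    print('t',round(o['t'],2),'P',P.round(4),'ang',a.round(3),'r',np.linalg.norm(v).round(4),'Ftan',round(-f[0]*np.sin(a)+f[1]*np.cos(a),2),'Frad',round(f[0]*np.cos(a)+f[1]*np.sin(a),2),'yaw',np.arctan2(R[1,0],R[0,0]).round(3),o['gripper_width'],o['grasp_force']); return a
E
python3 - <<'E'
from h import *
a=st(); arc(np.arange(a,a+.75,.1))
E
```

```text
t 5.05 P [ 0.5422 -0.097   0.0804] ang -0.464 r 0.0425 Ftan -1.01 Frad -0.56 yaw -0.421 0.17331052053181617 29.43421635660343
-0.464 [-0.002 -0.     0.002] 0.0068
-0.364 [-0.003 -0.021  0.002] -0.0091
-0.264 [-0.005 -0.042  0.002] -0.025
-0.164 [-0.009 -0.063  0.002] -0.0409
-0.064 [-0.016 -0.083  0.002] -0.0568
0.036 [-0.024 -0.102  0.002] -0.0727
0.136 [-0.034 -0.12   0.002] -0.0887
0.236 [-0.046 -0.137  0.002] -0.1046
```

Gripped, with an opening of about 15 mm for the 16 mm knob. Now I'll wind anticlockwise along the arc.

Request:
apply_moves(deltas=[[1,[-0.003,-0.021,0.002],-0.009],[1,[-0.005,-0.042,0.002],-0.025],[1,[-0.009,-0.063,0.002],-0.041],[1,[-0.016,-0.083,0.002],-0.057],[1,[-0.024,-0.102,0.002],-0.073],[1,[-0.034,-0.12,0.002],-0.089],[1,[-0.046,-0.137,0.002],-0.105],[1,[-0.046,-0.137,0.002],-0.105]])

```text
t: 5.85
eef_pos: [0.545, -0.069, 0.0803]
tool_rot: [0.001, 0.993, 0.12, 0.0]
contact_force: [-1.5, -1.6, 8.1]
gripper_width: 0.175
grasp_force: 29.8
```

Run:
```python
from h import *
a=st(); arc(np.arange(.3,.75,.08))
```

```text
t 5.85 P [ 0.545  -0.069   0.0803] ang 0.216 r 0.0418 Ftan -1.19 Frad -1.85 yaw 0.241 0.1747341800288737 29.778653762186877
0.3 [ 0.001 -0.018  0.002] -0.0094
0.38 [-0.001 -0.034  0.002] -0.0222
0.46 [-0.004 -0.051  0.002] -0.0349
0.54 [-0.008 -0.067  0.002] -0.0476
0.62 [-0.014 -0.083  0.002] -0.0604
0.7 [-0.021 -0.098  0.002] -0.0731
```

Run:
```python
from h import *
s=bot.read_camera('side'); save(s,'s2.png')
cv2.imwrite('pics/s2c.png',cv2.resize(s['color'][150:340,220:420,::-1],None,fx=3,fy=3,interpolation=cv2.INTER_CUBIC))
st()
```

```text
t 5.9 P [ 0.545  -0.0691  0.0803] ang 0.215 r 0.0418 Ftan -1.81 Frad -1.76 yaw 0.238 0.1793557523876042 29.792271665646695
```

View pics/s2c.png

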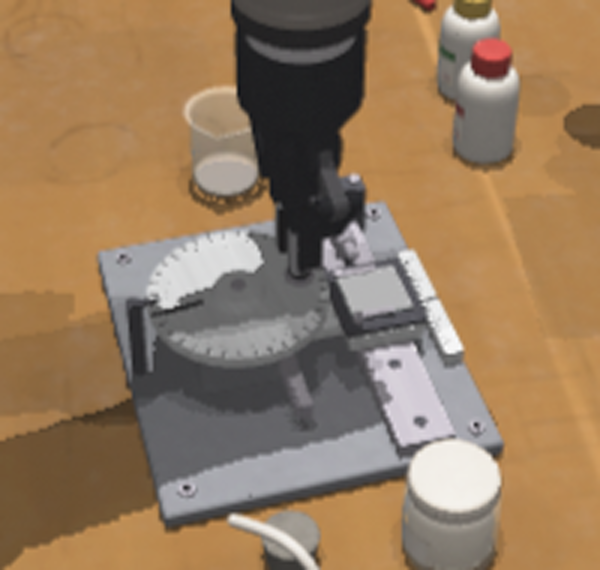

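The side view shows the knob between the fingers. The dial line, with its outer end near crop (160,303), is now close to the index, and the slide has shifted left. I'll keep winding and read the force while moving.

Request:
apply_moves(deltas=[[1,[0.001,-0.018,0.002],-0.009],[1,[-0.001,-0.034,0.002],-0.022],[1,[-0.004,-0.051,0.002],-0.035],[1,[-0.008,-0.067,0.002],-0.048],[1,[-0.014,-0.083,0.002],-0.06],[1,[-0.021,-0.098,0.002],-0.073]])

```text
t: 6.5
eef_pos: [0.5368, -0.0526, 0.0802]
tool_rot: [0.002, 0.94, 0.342, 0.0]
contact_force: [-0.7, -7.1, 8.9]
gripper_width: 0.177
grasp_force: 29.9
```

Run:
```python
from h import *
a=st(); arc(np.arange(.74,1.,.04))
```

```text
t 6.5 P [ 0.5368 -0.0526  0.0802] ang 0.663 r 0.0414 Ftan -5.12 Frad -4.9 yaw 0.698 0.17657851091780946 29.897679553250782
0.74 [ 0.003 -0.016  0.001] -0.0066
0.78 [ 0.003 -0.024  0.001] -0.013
0.82 [ 0.002 -0.033  0.001] -0.0194
0.86 [ 0.001 -0.041  0.001] -0.0257
0.9 [-0.001 -0.049  0.001] -0.0321
0.94 [-0.003 -0.058  0.001] -0.0385
0.98 [-0.005 -0.066  0.001] -0.0448
```

Request:
apply_moves(deltas=[[1,[0.003,-0.016,0.001],-0.007],[1,[0.003,-0.024,0.001],-0.013],[1,[0.002,-0.033,0.001],-0.019]])

```text
t: 6.8
eef_pos: [0.5327, -0.0481, 0.0801]
tool_rot: [0.002, 0.918, 0.397, -0.0]
contact_force: [-1.1, -7.9, 10.5]
gripper_width: 0.173
grasp_force: 30.1
```

Run:
```python
from h import *
a=st(); arc(np.arange(.86,1.,.04))
```

```text
t 6.8 P [ 0.5327 -0.0481  0.0801] ang 0.809 r 0.0413 Ftan -4.65 Frad -6.52 yaw 0.816 0.1734290638259617 30.070788624580018
0.86 [ 0.003 -0.011  0.001] -0.0071
0.9 [ 0.003 -0.019  0.   ] -0.0134
0.94 [ 0.002 -0.027  0.   ] -0.0198
0.98 [ 0.    -0.036  0.   ] -0.0262
```

```bash
sed -i 's/^A=.*; YAW/A=np.array([.5040,-.0788]); YAW/' h.py
python3 - <<'E'
from h import *
a=st(); arc(np.arange(.86,1.1,.04),z=.081)
E
```

```text
t 6.8 P [ 0.5327 -0.0481  0.0801] ang 0.819 r 0.0421 Ftan -4.59 Frad -6.56 yaw 0.816 0.1734290638259617 30.070788624580018
0.86 [-0.001 -0.009 -0.004] -0.0071
0.9 [-0.001 -0.017 -0.005] -0.0134
0.94 [-0.002 -0.025 -0.005] -0.0198
0.98 [-0.003 -0.034 -0.005] -0.0262
1.02 [-0.005 -0.042 -0.005] -0.0325
1.06 [-0.007 -0.05  -0.005] -0.0389
1.1 [-0.009 -0.058 -0.005] -0.0453
```

Request:
apply_moves(deltas=[[1,[-0.001,-0.009,-0.004],-0.007],[1,[-0.001,-0.017,-0.004],-0.013],[1,[-0.002,-0.025,-0.004],-0.02]])

```text
t: 7.1
eef_pos: [0.5284, -0.0449, 0.0803]
tool_rot: [0.002, 0.891, 0.453, -0.001]
contact_force: [-0.6, -7.8, 6.9]
gripper_width: 0.176
grasp_force: 29.6
```

Run:
```python
from h import *
a=st(); arc(np.arange(.98,1.1,.04),z=.081)
```

```text
t 7.1 P [ 0.5284 -0.0449  0.0803] ang 0.946 r 0.0418 Ftan -4.07 Frad -6.63 yaw 0.941 0.17624537991615313 29.582067151204683
0.98 [ 0.001 -0.007 -0.004] -0.0062
1.02 [ 0.    -0.015 -0.004] -0.0125
1.06 [-0.    -0.024 -0.004] -0.0189
1.1 [-0.002 -0.032 -0.004] -0.0253
```

Request:
apply_moves(deltas=[[1,[-0.003,-0.007,-0.004],-0.006],[1,[-0.006,-0.015,-0.004],-0.012],[1,[-0.008,-0.024,-0.004],-0.019]])

```text
t: 7.4
eef_pos: [0.5249, -0.0432, 0.0807]
tool_rot: [0.002, 0.863, 0.506, 0.001]
contact_force: [6.6, -8.8, -3.9]
gripper_width: 0.173
grasp_force: 29.4
```

Run:
```python
from h import *
a=st(); arc(np.arange(1.1,1.3,.04),z=.081)
```

```text
t 7.4 P [ 0.5249 -0.0432  0.0807] ang 1.04 r 0.0413 Ftan -10.21 Frad -4.26 yaw 1.061 0.17305210943518695 29.377698430325836
1.1 [ 0.004 -0.013 -0.002] -0.0063
1.14 [ 0.003 -0.021 -0.002] -0.0126
1.18 [ 0.002 -0.029 -0.002] -0.019
1.22 [ 0.001 -0.038 -0.002] -0.0253
1.26 [-0.    -0.046 -0.002] -0.0317
```

The tangential force rose from 4 N to 10 N, so the slide is on the plunger. I'll hold here.

Request:
apply_moves(deltas=[[1,[0,-0.004,0],0],[1,[0,-0.004,0],0],[1,[0,-0.004,0],0],[1,[0,-0.004,0],0]])

```text
t: 7.8
eef_pos: [0.5244, -0.0429, 0.0807]
tool_rot: [0.002, 0.863, 0.505, 0.001]
contact_force: [5.2, -8.3, -3.5]
gripper_width: 0.173
grasp_force: 29.4
```

Run:
```python
from h import *
a=st(); arc([1.1,1.14],z=.081)
s=bot.read_camera('side'); save(s,'s3.png')
cv2.imwrite('pics/s3c.png',cv2.resize(s['color'][200:290,290:390,::-1],None,fx=6,fy=6,interpolation=cv2.INTER_CUBIC))
```

```text
t 7.8 P [ 0.5244 -0.0429  0.0807] ang 1.053 r 0.0413 Ftan -8.64 Frad -4.61 yaw 1.059 0.1730807002493425 29.44443951942958
1.1 [ 0.003 -0.01  -0.002] -0.0065
1.14 [ 0.003 -0.018 -0.002] -0.0129
```

View pics/s3c.png

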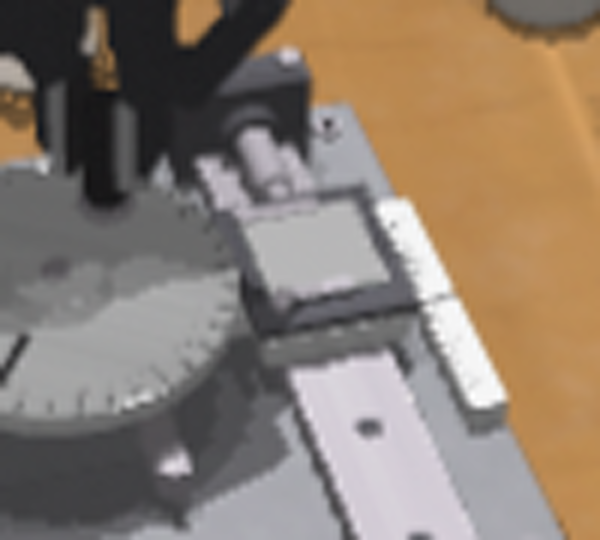

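The plunger tip at crop (275,185) is at the slide's left edge. A small further press (about 1 mm) should confirm contact by the force slope.

Request:
apply_moves(deltas=[[1,[0.001,-0.008,0],-0.006],[1,[0.001,-0.014,0],-0.01],[1,[0.001,-0.014,0],-0.01],[1,[0.001,-0.014,0],-0.01],[1,[0.001,-0.014,0],-0.01]])

```text
t: 8.35
eef_pos: [0.5226, -0.0419, 0.0807]
tool_rot: [0.003, 0.847, 0.532, 0.001]
contact_force: [8.0, -9.2, -5.0]
gripper_width: 0.174
grasp_force: 29.4
```

Run:
```python
from h import *
a=st(); arc(np.arange(a,.25,-.1),z=.081,r=.0415)
```

```text
t 8.35 P [ 0.5226 -0.0419  0.0807] ang 1.104 r 0.0413 Ftan -11.25 Frad -4.64 yaw 1.121 0.1743797241029099 29.386031680041924
1.104 [ 0.001  0.    -0.001] 0.0028
1.004 [-0.     0.021 -0.001] 0.0187
0.904 [-0.004  0.041 -0.001] 0.0346
0.804 [-0.009  0.061 -0.001] 0.0505
0.704 [-0.017  0.081 -0.001] 0.0664
0.604 [-0.026  0.099 -0.001] 0.0823
0.504 [-0.037  0.117 -0.001] 0.0982
0.404 [-0.05   0.133 -0.001] 0.1142
0.304 [-0.064  0.148 -0.001] 0.1301
```

The slope is about 1.25 N/mm, so contact is confirmed and held. Now I'll wind clockwise and stop short of the mark.

Request:
apply_moves(deltas=[[1,[0,0.021,0],0.019],[1,[-0.004,0.041,0],0.035],[1,[-0.009,0.061,0],0.05],[1,[-0.017,0.081,0],0.066],[1,[-0.026,0.099,0],0.082],[1,[-0.037,0.117,0],0.098],[1,[-0.05,0.133,0],0.114],[1,[-0.064,0.148,0],0.13],[1,[-0.064,0.148,0],0.13]])

```text
t: 9.25
eef_pos: [0.5419, -0.0616, 0.0807]
tool_rot: [-0.0, 0.988, 0.153, 0.001]
contact_force: [1.7, 3.8, 1.6]
gripper_width: 0.178
grasp_force: 30.1
```

Run:
```python
from h import *
a=st(); arc([.26,.22,.18,.125],z=.081,r=.0415)
w=wrist(); save(w,'w4.png')
for n,X in (('axis',[*A,.071]),('idx',[*(A-.055*np.array([np.cos(YAW),np.sin(YAW)])),.066]),('idx73',[*(A-.055*np.array([np.cos(YAW),np.sin(YAW)])),.073])): print(n,wproj(w,np.array(X)).round())
cv2.imwrite('pics/w4c.png',cv2.resize(w['color'][120:320,200:440,::-1],None,fx=3,fy=3,interpolation=cv2.INTER_CUBIC))
```

```text
t 9.25 P [ 0.5419 -0.0616  0.0807] ang 0.427 r 0.0416 Ftan 2.77 Frad 3.14 yaw 0.307 0.17798680358677846 30.106864697299898
0.26 [ 0.001  0.035 -0.002] 0.0075
0.22 [ 0.     0.043 -0.002] 0.0139
0.18 [-0.001  0.051 -0.002] 0.0203
0.125 [-0.002  0.063 -0.002] 0.029
axis [331. 312.]
idx [317. 363.]
idx73 [316. 370.]
```

View pics/w4c.png

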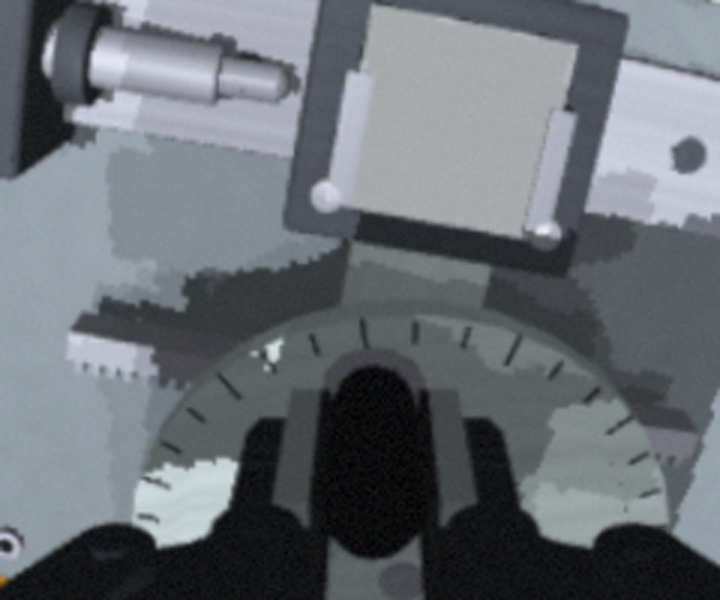

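The wrist close-up shows the slide (crop 290–625) clear of the plunger tip at (290,85). The gripper hides the index. I'll creep on.

Request:
apply_moves(deltas=[[1,[0,0.009,0],0.003],[1,[0,0.018,0],0.006],[1,[0,0.027,0],0.009],[1,[0,0.035,0],0.012],[1,[0,0.043,0],0.014],[1,[0,0.043,0],0.014]])

```text
t: 9.9
eef_pos: [0.5447, -0.0698, 0.0807]
tool_rot: [-0.0, 0.994, 0.111, 0.001]
contact_force: [1.8, 4.0, 1.3]
gripper_width: 0.173
grasp_force: 30.1
```

Run:
```python
from h import *
a=st(); arc([.2,.18,.16,.125],z=.081,r=.0415)
```

```text
t 9.9 P [ 0.5447 -0.0698  0.0807] ang 0.217 r 0.0417 Ftan 3.54 Frad 2.63 yaw 0.222 0.17251954473649567 30.086721080588177
0.2 [-0.001  0.004 -0.002] 0.0035
0.18 [-0.001  0.008 -0.002] 0.0066
0.16 [-0.001  0.012 -0.002] 0.0098
0.125 [-0.002  0.019 -0.002] 0.0154
```

Request:
apply_moves(deltas=[[1,[-0.001,0.005,0],0.004],[1,[-0.001,0.011,0],0.009],[1,[-0.001,0.011,0],0.009],[1,[-0.001,0.011,0],0.009]])

```text
t: 10.3
eef_pos: [0.5451, -0.0722, 0.0808]
tool_rot: [-0.0, 0.997, 0.082, 0.001]
contact_force: [2.4, 4.1, 1.9]
gripper_width: 0.176
grasp_force: 30.0
```

Run:
```python
from h import *
a=st()
```

```text
t 10.3 P [ 0.5451 -0.0722  0.0808] ang 0.16 r 0.0417 Ftan 3.63 Frad 2.98 yaw 0.165 0.1761026519221713 30.013996112393215
```

Request:
apply_moves(deltas=[[0,[0,0,0],0],[0,[0,0,0],0],[0,[0,0,0],0],[0,[0,0,0],0],[0,[0,0,0],0],[0,[0,0,0],0],[0,[0,0,0],0],[0,[0,0,-0.2],0],[0,[0,0,-0.4],0],[0,[0,0,-0.6],0],[0,[0,0,-0.6],0],[0,[0,0,-0.6],0]])

```text
t: 11.5
eef_pos: [0.5447, -0.073, 0.2014]
tool_rot: [0.0, 0.997, 0.081, 0.001]
contact_force: [-0.3, 0.1, -1.1]
gripper_width: 1.001
grasp_force: 0.0
```

Run:
```python
from h import *
a=st()
w=wrist(); save(w,'w5.png'); np.save('T5.npy',w['T'])
u=np.array([np.cos(YAW),np.sin(YAW)])
for n,X in (('axis',[*A,.071]),('idx',[*(A-.055*u),.066]),('idx73',[*(A-.055*u),.073])): print(n,wproj(w,np.array(X)).round())
cv2.imwrite('pics/w5c.png',cv2.resize(w['color'][110:310,200:440,::-1],None,fx=3.3,fy=3,interpolation=cv2.INTER_CUBIC))
t=bot.read_camera('top'); save(t,'t5.png')
```

```text
t 11.5 P [ 0.5447 -0.073   0.2014] ang 0.141 r 0.0411 Ftan 0.16 Frad -0.23 yaw 0.163 1.0011527278631531 0.0
axis [322. 232.]
idx [321. 277.]
idx73 [320. 281.]
```

View pics/w5c.png

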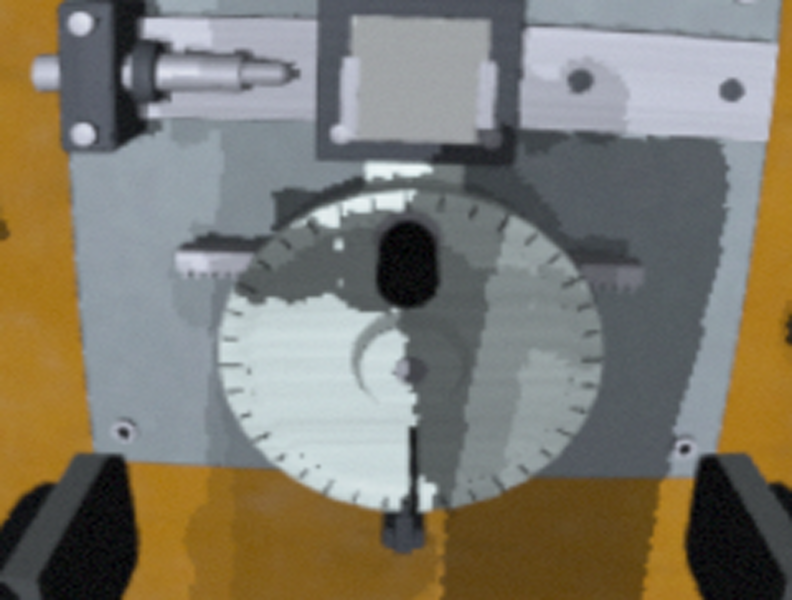

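Dial line end is at crop (415,510) and index tip at (404,515). That is about 3 mm, or 0.05 rad, still short clockwise. I'll regrip and nudge.

Request:
apply_moves(deltas=[[0,[0,0,0.2],0],[0,[0,0,0.4],0],[0,[0,0,0.6],0],[0,[0,0,0.6],0],[1,[0,0,0.6],0],[1,[0,0,0.6],0],[1,[0,0,0.6],0],[1,[0,0,0.6],0],[1,[0,0,0.6],0],[1,[0,0,0.6],0],[1,[0,0,0.6],0],[1,[0,0,0.6],0]])

```text
t: 12.8
eef_pos: [0.545, -0.0726, 0.0817]
tool_rot: [0.0, 0.997, 0.082, 0.001]
contact_force: [-0.9, 0.2, 6.4]
gripper_width: 0.174
grasp_force: 29.3
```

Request:
apply_moves(deltas=[[1,[0,0.003,0],0.003],[1,[0,0.006,0],0.006],[1,[0,0.006,0],0.006]])

```text
t: 13.1
eef_pos: [0.545, -0.0728, 0.0817]
tool_rot: [-0.0, 0.998, 0.063, 0.001]
contact_force: [-2.2, 3.3, 6.3]
gripper_width: 0.173
grasp_force: 29.4
```

Run:
```python
from h import *
a=st()
```

```text
t 13.1 P [ 0.545  -0.0728  0.0817] ang 0.146 r 0.0415 Ftan 3.59 Frad -1.71 yaw 0.126 0.17324839970769393 29.380925693549216
```

Request:
apply_moves(deltas=[[1,[0,0.003,0],0],[1,[0,0.006,0],0],[1,[0,0.008,0],0],[1,[0,0.008,0],0],[1,[0,0.008,0],0]])

```text
t: 13.6
eef_pos: [0.5452, -0.0742, 0.0817]
tool_rot: [-0.001, 0.998, 0.063, 0.001]
contact_force: [-1.5, 3.1, 6.9]
gripper_width: 0.177
grasp_force: 29.4
```

Run:
```python
from h import *
a=st()
```

```text
t 13.6 P [ 0.5452 -0.0742  0.0817] ang 0.111 r 0.0415 Ftan 3.26 Frad -1.12 yaw 0.126 0.1767962484479759 29.39061441924423
```

At the target angle of 0.11. I'll release, lift and check.

Request:
apply_moves(deltas=[[0,[0,0,0],0],[0,[0,0,0],0],[0,[0,0,0],0],[0,[0,0,0],0],[0,[0,0,0],0],[0,[0,0,0],0],[0,[0,0,0],0],[0,[0,0,-0.2],0],[0,[0,0,-0.4],0],[0,[0,0,-0.6],0],[0,[0,0,-0.6],0],[0,[0,0,-0.6],0]])

```text
t: 14.8
eef_pos: [0.5451, -0.0758, 0.2014]
tool_rot: [0.0, 0.998, 0.063, 0.001]
contact_force: [0.7, 0.1, 0.1]
gripper_width: 1.002
grasp_force: 0.0
```

Run:
```python
from h import *
a=st()
w=wrist(); save(w,'w6.png')
im=w['color'][:,:,::-1]
a=cv2.resize(im[95:125,250:400],None,fx=5,fy=5,interpolation=cv2.INTER_CUBIC); b=cv2.resize(im[180:300,250:400],None,fx=5,fy=3,interpolation=cv2.INTER_CUBIC)
cv2.imwrite('pics/w6c.png',np.vstack([cv2.resize(im[60:120,250:400],None,fx=5,fy=3.5,interpolation=cv2.INTER_CUBIC),b]))
```

```text
t 14.8 P [ 0.5451 -0.0758  0.2014] ang 0.074 r 0.0412 Ftan 0.0 Frad 0.74 yaw 0.125 1.002346530709871 0.0
```

View pics/w6c.png

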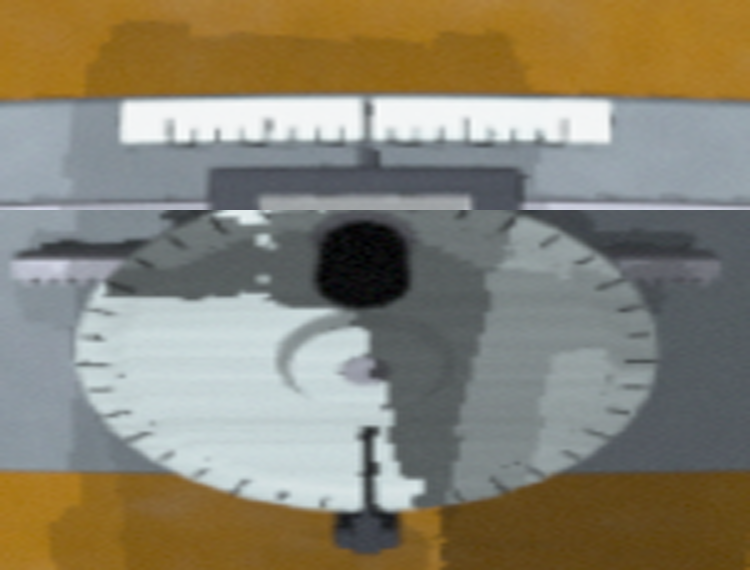

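The dial line (x≈369) is on the index (x≈368), and the slide pointer (370) is on the long scale line (369). The gripper is clear, so I'm handing in.

```bash
python3 -c "
from station import bot
print(bot.hand_in())"
```

```text
the job is handed in; nothing more can be done
None
```

I wound the slide back gently onto the plunger, then brought dial and slide clockwise to their marks. In the last picture both line up, the crank is released and the gripper is clear; the job is handed in (no verdict was returned).

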